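# Tension the belt sander through its adjuster slot

### The arm

A 6-joint arm with a two-finger parallel gripper is mounted at the origin on the work surface. World frame = base frame: x ahead of the robot, y to its left, z up, the work surface at z = 0. Lengths are in m, angles in rad, forces in N, time in s.
With the tool pointing down it reaches from about 0.35 to 0.775 m from the base axis. Payload 7.3 kg.
Tool frame: the origin (TCP) lies between the finger pads; the fingertips stand ahead of it and the grasp point (between the pads) lies 6 mm ahead of it (robot.tip_extent is the x of the fingertips in the tool frame, in m); x points along the fingers, z is the direction in which the jaws open and shut, and the axes are right-handed (so a half turn about x gives the same grasp; the last joint's range is limited). The gripper opens to 92 mm and grips with 3 to 60 N. Pads are 19 mm wide; open, the fingers measure 130 mm over their backs; the gripper's body (75 mm by 190 mm) begins 47 mm behind the grasp point.
Start: joints at [1.042, 0.342, 1.524, -0, 1.275, -0.146], TCP at [0.196, 0.487, 0.213] pointing down, gripper open.
Joint ranges: [-2.53, 2.53], [-0.77, 2.02], [0.04, 2.7], [-1, 4.14], [0.28, 2.66], [-3.11, 3.11]. Speed limits (rad/s): [2.57, 2.57, 3.14, 3.14, 3.14, 3.14].

### API

Orientations are given as [roll, pitch, yaw] about the fixed x, y, z axes, in that order (R = Rz(yaw) Ry(pitch) Rx(roll)).
In Python, from cell import robot gives the robot as it stands. The module is installed in compiled form; this text tells all that it offers.
- The arm moves only by the shell command python3 -m creep 'ROWS' [FORCE]. ROWS is JSON, a list of rows, each an object with "translation": the shift along the tool's x, y, z in m, a list of three; "twist": the turn, a rotation vector about the tool's x, y, z in rad, a list of three; "hand": the opening in per cent of the stroke, from 0 (shut) to 100 (fully open). A call has 1 to 5 rows; each row is the pose to reach, as a shift and turn from the pose measured when the call began, along the tool's axes at that moment; what a row does not reach only later rows make up. A row lasts 1/10 s, in which the tool goes at most 50 mm and 8.59 degrees, less where a joint would pass 70% of its speed; a pose out of reach is approached as far as the arm can. A call with a gripper value outside its range is refused whole. The fingers move at their own pace and stop on an object; FORCE is the grip in N (left out, the last holds). Time passes only in rows, so rows that repeat a pose let the fingers close. It gives the time, the measured TCP pose, the force and the opening at its end, in the units of the state.
- robot.observe(): the state, without advancing time (a new reading comes with each control period).
- robot.read_camera(name): name is "scene" or "top" or "wrist"; returns the picture (420x560x3 uint8, blue, green, red); there is no depth.
- robot.calibration(name): a dict with "intrinsics" (3x3 intrinsics, pixels), "cam_to_world" (4x4, takes a point from camera to world coordinates); the wrist camera has in their place "mount" (4x4, takes a point from camera to tool coordinates, whose origin is the TCP and whose axes are the tool frame's). Camera axes: x right, y up, looking along -z (the intrinsics and any distortion apply to the point x, -y, -z); pixel columns grow to the right and rows downward; lengths in m; the calibration is good to about 2 mm. The wrist camera is an equidistant fisheye: a pixel r from the principal point sees the ray r / f radians off the axis. A picture is of the moment at which its call begins: read the wrist's pose just before it. calibration takes no time and is no camera call.
- robot.hand_in(): hands the job in, once; it reports no verdict.
The state is a dict: "time": time; "qpos": joint angles; "qvel": joint speeds; "joint_efforts": joint torques, N m; "tool_pos": TCP position; "tool_rot": TCP orientation; "contact_force": force on the tool from outside, world axes, zero at the start; "torque": the same for the moment, N m; "opening": finger opening in m.
Only numpy, scipy, OpenCV 4.12 (cv2) and the standard library are available. Lean on these libraries where they do the work, as an engineer would, in place of code of your own. Each camera call takes 0.05 s, during which the arm holds its last target. There are 200 camera calls.

### The job

The bench sander's belt is slack. Take the thin adjusting bar with the block-shaped handle from the tool rack, put its tip through the slot in the grey take-up cover and lever the hidden star wheel round clockwise (seen from above), tooth by tooth and without forcing it, until the pointer under the window stands midway between the two pips of the gauge. Then hang the bar upright back in its own hole of the rack, leaving the other tools and things where they are.

Things in the scene. Friction and masses are not known exactly. Their poses are not given: they have to be found in the camera images.
- sander: Fixed bench belt sander, origin on the bench below the star wheel's axis. The grey take-up box (100 x 116 mm, 70 mm high) is centred on it; axes: x towards the belt, y along the belt, z up. The frame begins 86 mm to +x of the origin and the belt bed (135 mm high) behind that.
- slot_mid (a point): Centre of the access slot, on the cover's upper face. Axes: y along the slot, x across it towards the wheel's axis, z up. The slot is 36 mm long and 12 mm wide, the cover 4 mm thick. The teeth's upper faces lie 18 mm below this point, their lower faces 28 mm; below that it is free for 36 mm. A tip lowered onto a tooth stops 18 mm down.
- wheel_axis (a point): Point on the star wheel's upright axis, level with the teeth's upper faces, 30 mm to +x of slot_mid. It lies flat under the cover; 10 teeth every 36 deg, each 5 mm thick, reaching 21 to 36 mm from the axis: gaps of 14 mm under the slot. This point's axes are the sander's; they do not turn with the teeth.
- tooth_path (a point): Same place as slot_mid. Where the teeth stand is not measured and has no fixed relation to the pointer: feel for a gap. Pushing a tooth along +y turns wheel and pointer clockwise seen from above. The wheel is held by friction only (about 4 N at a tooth) and stays where left; a push along the slot moves it about one tooth.
- pointer_tip (a point): Tip of the white pointer under the cover's clear window, 24 mm from the wheel's axis, 9 mm below the cover's upper face. It is clamped to the wheel and turns with it, angle for angle. At the start it points between the +x and +y directions of slot_mid and must go clockwise 50 to 140 deg.
- gauge_mid (a point): Point midway between the two steel pips (4 mm wide, 14 mm apart) on the black gauge plate under the window, 24 mm from the wheel's axis, level with the pointer. It does not move during the job. The pointer is right when its tip is here.
- bar_mid (a point): Middle of the adjusting bar's handle, a light wooden block 20 mm (x) x 27 mm (y) x 60 mm high, 30 mm above its underside, which rests on the rack. The bar's z axis runs up its length. The other tools in the rack have round handles. 0.06 to 0.13 kg.
- bar_tip (a point): Tip of the adjusting bar: a straight steel rod 6 mm in diameter that stands out 55 mm from the middle of the handle's underside. This point is on its axis at its end, 85 mm below the handle's middle when upright.
- bar: The whole adjusting bar; origin at the middle of the handle's underside, z up its length, x across the 20 mm faces. Keep its push on the sander and wheel well under 50 N.
- rack: Fixed wooden tool rack, a block 64 mm (x) x 220 mm (y) x 65 mm high, origin at the centre of its underside. Three upright through holes 14 mm in diameter, mouths chamfered by 3 mm, at y = -72, 0 and 72 mm (x = 0); which one holds the bar varies, the others hold the awl and the rasp.
- awl: Bystander: awl with a round mushroom handle 40 mm wide and 46 mm high, hanging in another hole of the rack, origin at the handle's underside.
- rasp: Bystander: rasp with a slim round handle 28 mm wide and 66 mm high, hanging in another hole of the rack, origin at the handle's underside.
- sanding_block: Bystander: cork sanding block 67 x 112 x 34 mm, origin at its underside.
- offcut: Bystander: wooden offcut 50 x 150 x 30 mm, origin at its underside.
- jar: Bystander: white plastic bottle 64 mm wide, 150 mm high, origin at its underside.
There are look-alikes about, which are no part of the job. Leave any orange, purple or turquoise look-alike of the bar alone.

How it is judged:
By the outcome, as a careful person would: the job done as asked, in the order asked, and still so for the second after the job is handed in, with the robot touching nothing.
It also fails if it takes over 67 s, if anything falls off the work surface, if the arm or the gripper's body presses on something with over 40 N, if the wrist force passes 120 N, or if a joint passes its speed limit or range.

## Working session

There is one attempt and no reset: what is moved stays moved. The work goes in short steps, Python scripts to look and compute and a shell command to move; the robot and the scene stay as the last step left them, time stands still between calls to the robot, and variables do not carry over. Pictures are saved under pics/ and viewed, about 8 in all and at most 12, crops included, and the job is handed in when it is done.

```bash
mkdir -p pics; ls
python3 - <<'E'
from cell import robot
import cv2,numpy as np
np.set_printoptions(precision=4,suppress=True)
s=robot.observe();print(s['time'],s['tool_pos'],s['tool_rot'],s['opening'],robot.tip_extent)
for n in("scene","top"):
    im=robot.read_camera(n);cv2.imwrite(f"pics/{n}.png",im);c=robot.calibration(n);print(n,c)
print(robot.calibration("wrist"))
E
```

```text
pics
0.0 [0.1959 0.4866 0.2126] [ 3.0302  1.5692 -2.0649] 0.0917815511930314 0.025
scene {'intrinsics': array([[441.68  ,   0.    , 276.0198],
       [  0.    , 441.68  , 208.5018],
       [  0.    ,   0.    ,   1.    ]]), 'cam_to_world': array([[-0.8129, -0.468 ,  0.3465,  0.8408],
       [ 0.5822, -0.665 ,  0.4677,  0.4715],
       [ 0.0115,  0.582 ,  0.8131,  0.8805],
       [ 0.    ,  0.    ,  0.    ,  1.    ]])}
top {'intrinsics': array([[407.9316,   0.    , 273.5287],
       [  0.    , 407.9316, 204.345 ],
       [  0.    ,   0.    ,   1.    ]]), 'cam_to_world': array([[-0.0058,  0.9903, -0.1389,  0.3836],
       [-1.    , -0.0051,  0.0056,  0.0376],
       [ 0.0048,  0.1389,  0.9903,  1.1841],
       [ 0.    ,  0.    ,  0.    ,  1.    ]])}
{'intrinsics': array([[325.1923,   0.    , 282.1866],
       [  0.    , 325.1923, 209.6345],
       [  0.    ,   0.    ,   1.    ]]), 'mount': array([[-0.0009,  0.2537, -0.9673, -0.1722],
       [ 0.    ,  0.9673,  0.2537,  0.067 ],
       [ 1.    ,  0.0002, -0.0009,  0.0008],
       [ 0.    ,  0.    ,  0.    ,  1.    ]])}
```

View pics/scene.png

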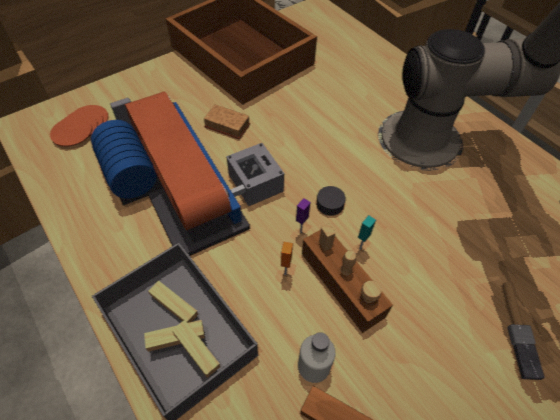

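View pics/top.png

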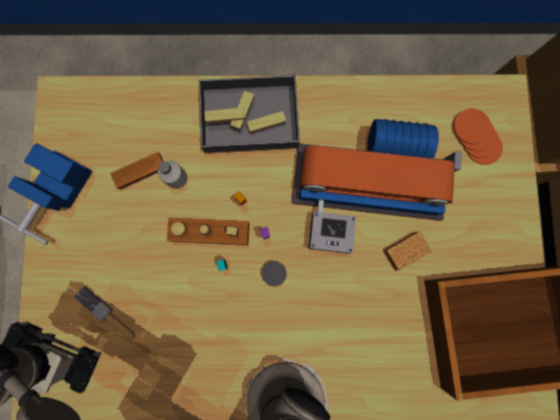

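Candidates for the bar, by scene / top pixel:
- Plain wooden block handle in the rack: (327,237) / (232,231)
- Orange: (287,255) / (240,198)
- Purple: (303,212) / (265,232)
- Turquoise: (367,228) / (221,265)
- Round handles: rasp (349,262), awl (371,292)

I choose the plain wooden block in the rack's end hole and check it in a close crop, together with the sander box.

Run:
```python
import cv2,numpy as np
t=cv2.imread("pics/top.png");s=cv2.imread("pics/scene.png")
r=lambda im,x,y,w,h,k:cv2.resize(im[y:y+h,x:x+w],None,fx=k,fy=k,interpolation=cv2.INTER_CUBIC)
a=r(t,160,205,100,50,4);b=r(t,300,195,64,64,6.25)
c=r(s,290,210,100,75,4);d=r(s,215,135,80,75,5)
can=np.zeros((600,800,3),np.uint8)
for im,x,y in((a,0,0),(b,400,0),(c,0,200),(d[:200],400,400)):
    h=min(im.shape[0],600-y);can[y:y+h,x:x+im.shape[1]]=im[:h]
cv2.imwrite("pics/crop1.png",can)
```

```text
(no output)
```

View pics/crop1.png

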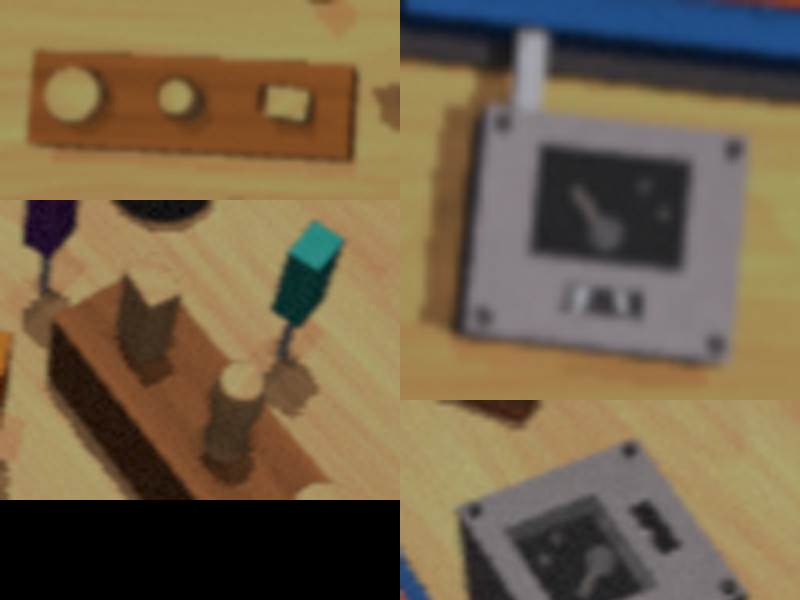

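The crop confirms the plain square block at top (232,231), in the rack's end hole nearest the sander. The awl (mushroom) and rasp (slim, round) sit in the other holes. The box shows its hub, the pointer towards upper left, the pips to the right and the slot with teeth below. Next I measure from the top view.

```bash
cat > h.py <<'E'
import numpy as np,cv2
from cell import robot
from scipy.spatial.transform import Rotation as R
np.set_printoptions(precision=4,suppress=True)
def ray(n,uv,pose=None):
    c=robot.calibration(n);K=c["intrinsics"];x=(uv[0]-K[0,2])/K[0,0];y=(uv[1]-K[1,2])/K[1,1]
    if n=="wrist":
        r=np.hypot(x,y);k=np.sin(r)/max(r,1e-9);d=np.array([x*k,-y*k,-np.cos(r)])
        T=np.eye(4);T[:3,:3]=R.from_euler("xyz",pose[1]).as_matrix();T[:3,3]=pose[0];M=T@c["mount"]
    else: d=np.array([x,-y,-1.]);M=c["cam_to_world"]
    return M[:3,3],M[:3,:3]@d
def at_z(n,uv,z,pose=None):
    o,d=ray(n,uv,pose);return o+d*(z-o[2])/d[2]
def project(p,pose):   # wrist
    c=robot.calibration("wrist");K=c["intrinsics"]
    T=np.eye(4);T[:3,:3]=R.from_euler("xyz",pose[1]).as_matrix();T[:3,3]=pose[0]
    q=(np.linalg.inv(T@c["mount"])@np.r_[p,1])[:3];v=np.array([q[0],-q[1]]);a=np.arctan2(np.hypot(*v),-q[2])
    return K[:2,2]+K[0,0]*a*v/max(np.hypot(*v),1e-9)
def down(yaw): # tool x down, tool z (jaws) at angle yaw in world xy
    x=np.array([0,0,-1.]);z=np.array([np.cos(yaw),np.sin(yaw),0]);return np.c_[x,np.cross(z,x),z]
def go(p,yaw):
    """shift and twist in tool axes to TCP p, jaws along yaw (either way round, nearest)"""
    s=robot.observe();A=R.from_euler("xyz",s["tool_rot"])
    rv=min(((A.inv()*R.from_matrix(down(y))).as_rotvec() for y in(yaw,yaw+np.pi)),key=np.linalg.norm)
    print("translation",A.inv().apply(np.array(p)-s["tool_pos"]),"twist",rv)
def snap(n,f):
    s=robot.observe();im=robot.read_camera(n);cv2.imwrite(f"pics/{f}.png",im);return im,(s["tool_pos"],s["tool_rot"])
def state():
    s=robot.observe();A=R.from_euler("xyz",s["tool_rot"]).as_matrix()
    print("t",s["time"],"pos",s["tool_pos"],"x",A[:,0],"z",A[:,2],"F",s["contact_force"],"op",s["opening"])
E
python3 - <<'E'
from h import *
b=lambda x,y:((x-400)/6.25+300-.42,y/6.25+195-.42)
a=lambda x,y:(x/4+160-.4,y/4+205-.4)
P=[at_z("top",b(*p),.07) for p in((485,105),(748,135),(730,365),(460,335))];print("box",np.array(P));print([np.linalg.norm(P[i]-P[i-1]) for i in range(4)],np.mean(P,0))
for p in((505,121),(735,148),(716,345),(485,315)):print("screw",at_z("top",b(*p),.07))
for n,p,z in(("hub",(605,235),.061),("tip",(578,190),.061),("pip",(643,186),.061),("pip",(663,213),.061),("slot",(603,301),.07)):print(n,at_z("top",b(*p),z))
P=[at_z("top",a(*p),.065) for p in((37,50),(355,68),(352,160),(30,142))];print("rack",np.array(P));print([np.linalg.norm(P[i]-P[i-1]) for i in range(4)],np.mean(P,0))
P=[at_z("top",a(*p),.125) for p in((268,86),(310,90),(306,123),(266,117))];print("bar",np.array(P));print([np.linalg.norm(P[i]-P[i-1]) for i in range(4)],np.mean(P,0))
state()
E
```

```text
box [[ 0.5197 -0.0777  0.07  ]
 [ 0.5058 -0.1932  0.07  ]
 [ 0.4054 -0.182   0.07  ]
 [ 0.419  -0.0649  0.07  ]]
[np.float64(0.10150443564868643), np.float64(0.11632060625548912), np.float64(0.10104486074619116), np.float64(0.11789167148411252)] [ 0.4625 -0.1295  0.07  ]
screw [ 0.5126 -0.0864  0.07  ]
screw [ 0.5001 -0.1873  0.07  ]
screw [ 0.4141 -0.1762  0.07  ]
screw [ 0.4276 -0.0759  0.07  ]
hub [ 0.4628 -0.1305  0.061 ]
tip [ 0.4828 -0.119   0.061 ]
pip [ 0.4844 -0.1478  0.061 ]
pip [ 0.4724 -0.1563  0.061 ]
slot [ 0.4334 -0.1275  0.07  ]
rack [[0.5066 0.3198 0.065 ]
 [0.4929 0.1009 0.065 ]
 [0.4299 0.1027 0.065 ]
 [0.4434 0.3227 0.065 ]]
[np.float64(0.06325053956742711), np.float64(0.21938293500699485), np.float64(0.06308396944180629), np.float64(0.22039350205649044)] [0.4682 0.2115 0.065 ]
bar [[0.4756 0.154  0.125 ]
 [0.4729 0.1267 0.125 ]
 [0.4515 0.1291 0.125 ]
 [0.4555 0.1551 0.125 ]]
[np.float64(0.020172274073981235), np.float64(0.027451180250083182), np.float64(0.021559281460664183), np.float64(0.026264798313302237)] [0.4639 0.1412 0.125 ]
t 0.1 pos [0.1959 0.4867 0.2127] x [-0.0007 -0.0012 -1.    ] z [ 0.3735  0.9276 -0.0014] F [-0.1936  0.7217  0.2453] op 0.09202731692482981
```

Box sides measure 101 × 117 mm, the rack 220 × 63 mm and the handle 20 × 27 mm, all matching the given sizes. The bar lies at (0.464, 0.140), 72 mm from the rack centre, as it should. The slot is at about (0.433, -0.126) with sander yaw about -0.116. Moving above the bar for a wrist look.

```bash
python3 -c "
from h import *
go([.464,.1405,.24],np.pi/2-.12)"
```

```text
translation [-0.0271 -0.378  -0.221 ] twist [-0.2628 -0.0013 -0.0004]
```

```bash
python3 -m creep '[{"translation":[-0.027,-0.1,-0.06],"twist":[0,0,0],"hand":60},{"translation":[-0.027,-0.378,-0.221],"twist":[-0.263,0,0],"hand":60},{"translation":[-0.027,-0.378,-0.221],"twist":[-0.263,0,0],"hand":60},{"translation":[-0.027,-0.378,-0.221],"twist":[-0.263,0,0],"hand":60},{"translation":[-0.027,-0.378,-0.221],"twist":[-0.263,0,0],"hand":60}]'
python3 -c "
from h import *
go([.464,.1405,.24],np.pi/2-.12)"
```

```text
time: 0.6
tool_pos: [0.3431, 0.2959, 0.2319]
tool_rot: [2.644, 1.569, -2.187]
contact_force: [0.9, 0.7, 0.1]
opening: 0.0572
translation [-0.008  -0.1385 -0.14  ] twist [ 0.0013 -0.0015 -0.0008]
```

```bash
python3 -m creep '[{"translation":[-0.008,-0.1385,-0.14],"twist":[0,0,0],"hand":60},{"translation":[-0.008,-0.1385,-0.14],"twist":[0,0,0],"hand":60},{"translation":[-0.008,-0.1385,-0.14],"twist":[0,0,0],"hand":60},{"translation":[-0.008,-0.1385,-0.14],"twist":[0,0,0],"hand":60},{"translation":[-0.008,-0.1385,-0.14],"twist":[0,0,0],"hand":60}]' >/dev/null
python3 -c "
from h import *
im,p=snap('wrist','w1');state();print(p)
for q in([.464,.1405,.125],[.4637,.1396,.065],[.4682,.2115,.065]):print(project(q,p))"
```

```text
t 1.15 pos [0.4651 0.1383 0.2394] x [-0.0019 -0.0016 -1.    ] z [ 0.1234  0.9924 -0.0018] F [-0.2411  0.5408 -0.5373] op 0.05483432236714684
(array([0.467 , 0.1361, 0.2397]), array([-3.0298,  1.5679, -1.5839]))
[286.1227 196.7911]
[284.7292 184.675 ]
[350.3078 181.0423]
```

View pics/w1.png

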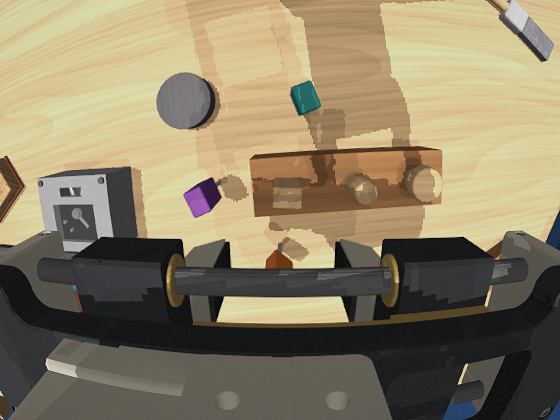

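The wrist view shows the plain handle at (287,187), where the projection puts it, within pixels while the arm was still settling. Purple is at (202,197) and turquoise at (305,97), both clear of the path. Now descending.

```bash
python3 -c "
from h import *
state();go([.464,.1403,.15],np.pi/2-.12)"
```

```text
t 1.15 pos [0.4651 0.1383 0.2394] x [-0.0019 -0.0016 -1.    ] z [ 0.1234  0.9924 -0.0018] F [-0.2411  0.5408 -0.5373] op 0.05483432236714684
translation [0.0894 0.0012 0.002 ] twist [-0.0037 -0.0018 -0.0017]
```

```bash
python3 -m creep '[{"translation":[0.03,0.001,0.002],"twist":[-0.004,-0.002,-0.002],"hand":50},{"translation":[0.06,0.001,0.002],"twist":[-0.004,-0.002,-0.002],"hand":50},{"translation":[0.089,0.001,0.002],"twist":[-0.004,-0.002,-0.002],"hand":50},{"translation":[0.089,0.001,0.002],"twist":[-0.004,-0.002,-0.002],"hand":50},{"translation":[0.089,0.001,0.002],"twist":[-0.004,-0.002,-0.002],"hand":50}]' >/dev/null
python3 -c "
from h import *
im,p=snap('wrist','w2');state();go([.464,.1403,.101],np.pi/2-.12)
c=im[120:260,200:400];cv2.imwrite('pics/w2c.png',cv2.resize(c,None,fx=4,fy=4,interpolation=cv2.INTER_CUBIC))
for dx,dy in((10,13.5),(10,-13.5),(-10,13.5),(-10,-13.5)):
  c0,s0=np.cos(-.12),np.sin(-.12);q=[.464+(c0*dx-s0*dy)/1e3,.1403+(s0*dx+c0*dy)/1e3,.125];print((project(q,p)-[200,120])*4)"
```

```text
t 1.7 pos [0.4645 0.1411 0.1517] x [ 0.0018  0.0005 -1.    ] z [0.1183 0.993  0.0007] F [0.9209 0.3303 0.7012] op 0.04618000656809408
translation [ 0.0507  0.0005 -0.0009] twist [0.0014 0.0007 0.0017]
[401.8311 508.4615]
[236.4993 508.1703]
[404.1485 390.869 ]
[234.0457 390.6228]
```

View pics/w2c.png

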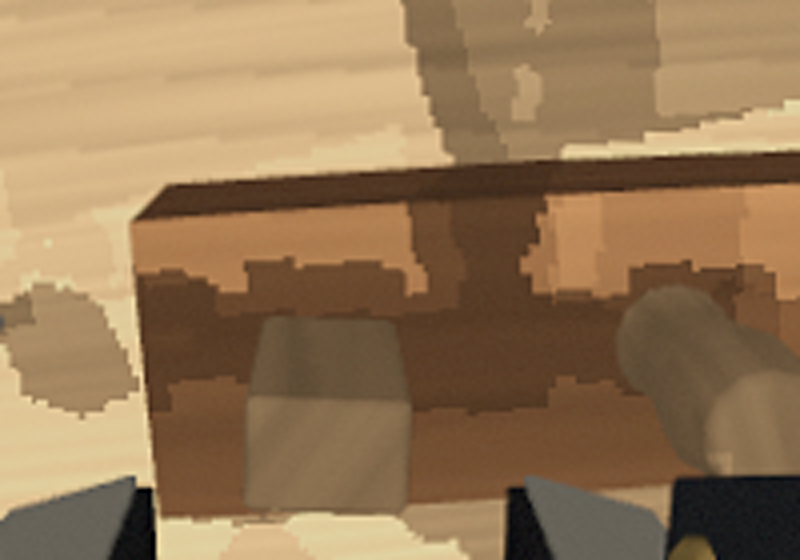

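The handle's top face spans (246–410, 398–510) in the crop, about 1 mm off the prediction and turned about 0.03 rad further. The jaws straddle it freely. Correcting, descending and gripping.

```bash
python3 -m creep '[{"translation":[0.025,0,0],"twist":[-0.025,0,0],"hand":50},{"translation":[0.051,0,0],"twist":[-0.025,0,0],"hand":50},{"translation":[0.051,0,0],"twist":[-0.025,0,0],"hand":50},{"translation":[0.051,0,0],"twist":[-0.025,0,0],"hand":50},{"translation":[0.051,0,0],"twist":[-0.025,0,0],"hand":50}]' >/dev/null
python3 -c "
from h import *
state();go([.4645,.1412,.101],np.pi/2-.15)"
```

```text
t 2.2 pos [0.4658 0.1415 0.1025] x [ 0.005  0.001 -1.   ] z [0.0933 0.9956 0.0015] F [-0.1654 -0.348  -0.0211] op 0.04589997621941021
translation [ 0.0015  0.0013 -0.0004] twist [0.0565 0.0016 0.0048]
```

```bash
python3 -m creep '[{"translation":[0.0015,0.001,0],"twist":[0.056,0.001,0.004],"hand":50},{"translation":[0.0015,0.001,0],"twist":[0.056,0.001,0.004],"hand":50},{"translation":[0.0015,0.001,0],"twist":[0.056,0.001,0.004],"hand":50}]' >/dev/null
python3 -c "
from h import *
state()"
python3 -m creep '[{"translation":[0,0,0],"twist":[0,0,0],"hand":20},{"translation":[0,0,0],"twist":[0,0,0],"hand":10},{"translation":[0,0,0],"twist":[0,0,0],"hand":0},{"translation":[0,0,0],"twist":[0,0,0],"hand":0},{"translation":[0,0,0],"twist":[0,0,0],"hand":0}]' 50 >/dev/null
python3 -m creep '[{"translation":[0,0,0],"twist":[0,0,0],"hand":0},{"translation":[0,0,0],"twist":[0,0,0],"hand":0}]' >/dev/null
python3 -c "
from h import *
state()"
```

```text
t 2.5 pos [0.4654 0.1416 0.102 ] x [ 0.0027  0.0007 -1.    ] z [0.1476 0.989  0.0011] F [-0.1215 -0.068   0.9302] op 0.045312800937416145
t 3.2 pos [0.4655 0.1416 0.1021] x [ 0.003   0.0007 -1.    ] z [0.1474 0.9891 0.0011] F [-0.6853  0.0502  1.9891] op 0.025988756206601713
```

Gripped: the opening reads 26 mm against the 27 mm handle. Lifting straight up.

```bash
python3 -m creep '[{"translation":[-0.03,0,0],"twist":[0,0,0],"hand":0},{"translation":[-0.07,0,0],"twist":[0,0,0],"hand":0},{"translation":[-0.11,0,0],"twist":[0,0,0],"hand":0},{"translation":[-0.15,0,0],"twist":[0,0,0],"hand":0},{"translation":[-0.16,0,0],"twist":[0,0,0],"hand":0}]' >/dev/null
python3 -m creep '[{"translation":[0,0,0],"twist":[0,0,0],"hand":0}]' >/dev/null
python3 -c "
from h import *
state();go([.433,-.126,.26],np.pi/2-.116)"
```

```text
t 3.8 pos [0.467  0.1419 0.267 ] x [ 0.012   0.002  -0.9999] z [0.1473 0.9891 0.0038] F [-0.293   0.1106 -1.9775] op 0.02633682355300868
translation [ 0.006  -0.0058 -0.27  ] twist [-0.0318  0.0036  0.0117]
```

```bash
python3 -m creep '[{"translation":[0.006,-0.001,-0.04],"twist":[-0.032,0.004,0.012],"hand":0},{"translation":[0.006,-0.002,-0.09],"twist":[-0.032,0.004,0.012],"hand":0},{"translation":[0.006,-0.003,-0.14],"twist":[-0.032,0.004,0.012],"hand":0},{"translation":[0.006,-0.004,-0.19],"twist":[-0.032,0.004,0.012],"hand":0},{"translation":[0.006,-0.005,-0.22],"twist":[-0.032,0.004,0.012],"hand":0}]' >/dev/null
python3 -m creep '[{"translation":[0,-0.001,-0.03],"twist":[0,0,0],"hand":0},{"translation":[0,-0.001,-0.03],"twist":[0,0,0],"hand":0},{"translation":[0,-0.001,-0.03],"twist":[0,0,0],"hand":0}]' >/dev/null
python3 -c "
from h import *
state();go([.433,-.126,.19],np.pi/2-.116)"
```

```text
t 4.6 pos [ 0.4347 -0.1089  0.2564] x [-0.0071  0.002  -1.    ] z [0.1193 0.9929 0.0011] F [-0.1871  0.1634 -1.7264] op 0.026350894279548478
translation [ 0.0664 -0.0009 -0.0172] twist [-0.0036  0.0011 -0.0072]
```

```bash
python3 -m creep '[{"translation":[0.033,-0.001,-0.017],"twist":[-0.004,0.001,-0.007],"hand":0},{"translation":[0.066,-0.001,-0.017],"twist":[-0.004,0.001,-0.007],"hand":0},{"translation":[0.066,-0.001,-0.017],"twist":[-0.004,0.001,-0.007],"hand":0},{"translation":[0.066,-0.001,-0.017],"twist":[-0.004,0.001,-0.007],"hand":0},{"translation":[0.066,-0.001,-0.017],"twist":[-0.004,0.001,-0.007],"hand":0}]' >/dev/null
python3 -c "
from h import *
state()
im,p=snap('wrist','w3');s,_=snap('scene','s3')
k=cv2.INTER_CUBIC
a=cv2.resize(im[110:260,185:385],None,fx=4,fy=4,interpolation=k)
cv2.imwrite('pics/w3c.png',a)
print(p)
A=R.from_euler('xyz',p[1]).as_matrix()
for n,q in(('slot',[.4327,-.126,.07]),('tipnom',p[0]+A@[.092,0,0]),('hub',[.4625,-.1295,.061])):print(n,(project(np.array(q),p)-[185,110])*4)
"
```

```text
t 5.1 pos [ 0.4342 -0.1255  0.1919] x [ 0.0021 -0.0008 -1.    ] z [ 0.1141  0.9935 -0.0005] F [ 0.7939  0.2202 -0.478 ] op 0.026236635318314893
(array([ 0.4342, -0.1255,  0.1919]), array([-1.8075,  1.5686, -0.351 ]))
slot [382.6145 348.2223]
tipnom [385.1199 386.9875]
hub [382.6056 460.1875]
```

View pics/w3c.png

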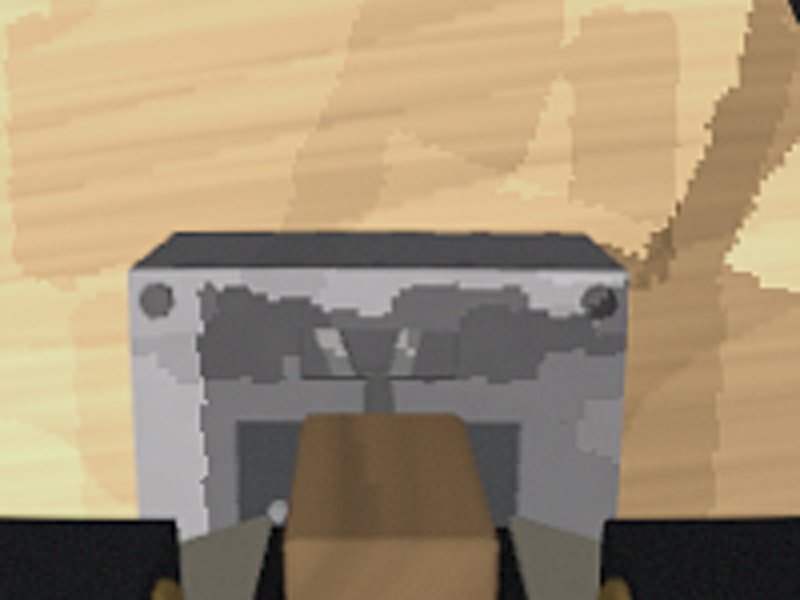

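The wrist crop shows:
- Slot: x 303–458, y 328–378, centre (380,353), about 1 mm from prediction.
- Rod end: centre about (379,387).
- Teeth in the slot: (325,330)→(345,375) and (410,330)→(400,375), with a gap between them.

Now computing the tooth angles.

Run:
```python
from h import *
s=robot.observe();p=(np.array([.4342,-.1255,.1919]),np.array([-1.8075,1.5686,-.351]))
f=lambda u,v,z:at_z("wrist",(u/4+185-.4,v/4+110-.4),z,p)
slot=np.mean([f(u,v,.07) for u,v in((303,328),(458,328),(303,378),(458,378))],0);print("slot",slot)
print("screws",f(157,300,.07),f(598,301,.07)); c1,c2=f(130,268,.07),f(628,270,.07);print("corners",c1,c2,np.linalg.norm(c1-c2))
d=c2-c1;yaw=-np.arctan2(d[0],d[1]);print("yaw",yaw)
X=np.array([np.cos(yaw),np.sin(yaw),0]);Y=np.array([-np.sin(yaw),np.cos(yaw),0])
print("slot by corners",(c1+c2)/2+X*.02)
ax=slot+X*.03
print("tip",f(379,387,.0999), "TCP nominal tip",p[0])
for n,u,v in(("t1",325,330),("t1",345,375),("t2",410,330),("t2",400,375)):
    q=f(u,v,.052);r=q-slot;print(n,"slotframe",r@X*1e3,r@Y*1e3,"ang",np.degrees(np.arctan2(r@Y,.03-r@X)))
state()
```

```text
slot [ 0.4334 -0.127   0.07  ]
screws [ 0.4148 -0.177   0.07  ] [ 0.4267 -0.0755  0.07  ]
corners [ 0.4065 -0.1823  0.07  ] [ 0.4202 -0.0679  0.07  ] 0.11516196537125946
yaw -0.11896299482925687
slot by corners [ 0.4332 -0.1275  0.07  ]
tip [ 0.4339 -0.1271  0.0999] TCP nominal tip [ 0.4342 -0.1255  0.1919]
t1 slotframe -1.6645339524025293 -13.727475721216138 ang -23.43810321756279
t1 slotframe 9.669932796140946 -8.860381106116721 ang -23.548846003592242
t2 slotframe -1.7482566408420461 7.09738466220277 ang 12.601389681229621
t2 slotframe 9.609146358904777 4.721673418134858 ang 13.03753915455209
t 5.2 pos [ 0.4341 -0.1257  0.1919] x [ 0.0024 -0.001  -1.    ] z [ 0.1145  0.9934 -0.0007] F [-0.5735  0.9525 -1.6104] op 0.026068039914368422
```

Teeth stand at -23.5° and +12.8° (spacing 36.3°, so consistent). The gap centre is at slot y ≈ -2.7 mm and the tip is already over the slot. Lowering into the gap.

```bash
python3 -m creep '[{"translation":[0,0.0005,-0.0025],"twist":[0,0,0],"hand":0},{"translation":[0.012,0.0005,-0.0025],"twist":[0,0,0],"hand":0},{"translation":[0.024,0.0005,-0.0025],"twist":[0,0,0],"hand":0},{"translation":[0.024,0.0005,-0.0025],"twist":[0,0,0],"hand":0},{"translation":[0.024,0.0005,-0.0025],"twist":[0,0,0],"hand":0}]' 
python3 -m creep '[{"translation":[0.006,0,0],"twist":[0,0,0],"hand":0},{"translation":[0.012,0,0],"twist":[0,0,0],"hand":0},{"translation":[0.018,0,0],"twist":[0,0,0],"hand":0},{"translation":[0.018,0,0],"twist":[0,0,0],"hand":0}]'
python3 -c "
from h import *
state();print(robot.observe()['torque'])"
```

```text
time: 5.7
tool_pos: [0.4336, -0.1283, 0.1685]
tool_rot: [-1.866, 1.567, -0.41]
contact_force: [0.3, -0.4, -1.6]
opening: 0.0263
time: 6.1
tool_pos: [0.4331, -0.1281, 0.1496]
tool_rot: [-1.809, 1.569, -0.353]
contact_force: [0.2, -0.2, -0.7]
opening: 0.0264
t 6.1 pos [ 0.4331 -0.1281  0.1496] x [ 0.0013 -0.0005 -1.    ] z [ 0.1145  0.9934 -0.0003] F [ 0.2342 -0.1854 -0.6537] op 0.026353050736122086
[ 0.0091 -0.0181 -0.0001]
```

```bash
python3 -m creep '[{"translation":[0.004,0,0],"twist":[0,0,0],"hand":0},{"translation":[0.008,0,0],"twist":[0,0,0],"hand":0},{"translation":[0.008,0,0],"twist":[0,0,0],"hand":0}]' 
python3 -m creep '[{"translation":[0.005,0,0],"twist":[0,0,0],"hand":0},{"translation":[0.010,0,0],"twist":[0,0,0],"hand":0},{"translation":[0.010,0,0],"twist":[0,0,0],"hand":0}]'
python3 -c "
from h import *
state();go([.4336,-.1286,.1315],np.pi/2-.119)"
```

```text
time: 6.4
tool_pos: [0.4328, -0.1279, 0.141]
tool_rot: [-1.382, 1.57, 0.074]
contact_force: [-0.1, -0.7, -1.0]
opening: 0.0258
time: 6.7
tool_pos: [0.4323, -0.1277, 0.1302]
tool_rot: [1.101, 1.57, 2.557]
contact_force: [-0.2, 0.3, -1.5]
opening: 0.0261
t 6.7 pos [ 0.4323 -0.1277  0.1302] x [-0.001   0.0007 -1.    ] z [0.1145 0.9934 0.0006] F [-0.2065  0.2687 -1.454 ] op 0.02614650177339926
translation [-0.0013 -0.0014 -0.0007] twist [ 0.0042  0.0006 -0.0011]
```

Seated in the gap, tip 30 mm deep with no contact force. Stroke 1 along +y, watching force.

```bash
python3 -m creep '[{"translation":[0,-0.0014,0.0025],"twist":[0,0,0],"hand":0},{"translation":[0,-0.0014,0.005],"twist":[0,0,0],"hand":0},{"translation":[0,-0.0014,0.0075],"twist":[0,0,0],"hand":0}]' 
python3 -m creep '[{"translation":[0,0,0.0025],"twist":[0,0,0],"hand":0},{"translation":[0,0,0.005],"twist":[0,0,0],"hand":0}]' 
python3 -c "
from h import *
state();go([.435,-.1129,.131],np.pi/2-.119)"
```

```text
time: 7.0
tool_pos: [0.4348, -0.1212, 0.1303]
tool_rot: [2.819, 1.569, -2.008]
contact_force: [-0.4, -4.9, -3.7]
opening: 0.0259
time: 7.2
tool_pos: [0.4357, -0.1167, 0.1305]
tool_rot: [-2.989, 1.568, -1.532]
contact_force: [-0.5, -5.0, -2.3]
opening: 0.0261
t 7.2 pos [ 0.4357 -0.1167  0.1305] x [ 0.0001 -0.0031 -1.    ] z [ 0.1135  0.9935 -0.0031] F [-0.4756 -4.9553 -2.2952] op 0.02614364837249152
translation [-0.0005  0.0011  0.0037] twist [ 0.0053 -0.0031  0.0005]
```

```bash
python3 -m creep '[{"translation":[0,0.0007,0.002],"twist":[0,0,0],"hand":0},{"translation":[0,0.0007,0.004],"twist":[0,0,0],"hand":0},{"translation":[0,0.0007,0.004],"twist":[0,0,0],"hand":0}]' 
python3 -c "
from h import *
state()"
```

```text
time: 7.5
tool_pos: [0.4355, -0.1125, 0.1307]
tool_rot: [-2.914, 1.568, -1.456]
contact_force: [-0.2, -3.5, -0.8]
opening: 0.0257
t 7.5 pos [ 0.4355 -0.1125  0.1307] x [ 0.0004 -0.0032 -1.    ] z [ 0.1133  0.9936 -0.0032] F [-0.2255 -3.4864 -0.838 ] op 0.02570616014964951
```

```bash
python3 -m creep '[{"translation":[0,0,-0.002],"twist":[0,0,0],"hand":0},{"translation":[-0.015,0,-0.002],"twist":[0,0,0],"hand":0},{"translation":[-0.03,0,-0.002],"twist":[0,0,0],"hand":0},{"translation":[-0.047,0,-0.002],"twist":[0,0,0],"hand":0},{"translation":[-0.047,0,-0.002],"twist":[0,0,0],"hand":0}]' 
python3 -c "
from h import *
state();go([.4335,-.1358,.1775],np.pi/2-.119)"
```

```text
time: 8.0
tool_pos: [0.4363, -0.1141, 0.1793]
tool_rot: [-2.148, 1.566, -0.69]
contact_force: [0.2, 0.9, -1.7]
opening: 0.0265
t 8.0 pos [ 0.4363 -0.1141  0.1793] x [ 0.0038 -0.0032 -1.    ] z [ 0.1135  0.9935 -0.0027] F [ 0.2061  0.8816 -1.6657] op 0.026530191599220796
translation [ 0.0019  0.0003 -0.0219] twist [ 0.0053 -0.0027  0.0042]
```

```bash
python3 -m creep '[{"translation":[0.001,0.001,-0.011],"twist":[0.005,-0.003,0.004],"hand":0},{"translation":[0.001,0.001,-0.022],"twist":[0.005,-0.003,0.004],"hand":0},{"translation":[0.001,0.001,-0.022],"twist":[0.005,-0.003,0.004],"hand":0},{"translation":[0.001,0.001,-0.022],"twist":[0.005,-0.003,0.004],"hand":0}]' 
python3 -c "
from h import *
state();im,p=snap('wrist','w4');im2,p=snap('scene','s4')
k=cv2.INTER_CUBIC
a=cv2.resize(im[170:260,215:345],None,fx=5,fy=5,interpolation=k)[:,:440]
b=cv2.resize(im2[135:205,220:292],None,fx=5,fy=5,interpolation=k)
can=np.zeros((450,800,3),np.uint8);can[:450,:440]=a;can[:350,440:800]=b
cv2.imwrite('pics/w4c.png',can);s=robot.observe();p=(s['tool_pos'],s['tool_rot'])
A=R.from_euler('xyz',p[1]).as_matrix()
print(np.r_[p])
print((project(p[0]+A@[.092,0,0]+[-.0005,-.0015,0],p)-[215,170])*5)
go([.4326,-.1361,.150],np.pi/2-.119)"
```

```text
time: 8.4
tool_pos: [0.4324, -0.1362, 0.1777]
tool_rot: [0.839, 1.569, 2.289]
contact_force: [0.2, -0.0, -1.0]
opening: 0.0261
t 8.4 pos [ 0.4324 -0.1362  0.1777] x [-0.0011  0.0013 -1.    ] z [0.1199 0.9928 0.0011] F [ 0.2145 -0.0223 -1.0286] op 0.026120996073965168
[ 0.4326 -0.1358  0.178   0.6753  1.5697  2.1269]
[322.1156 181.93  ]
translation [ 0.028  -0.0001 -0.0003] twist [-0.0002  0.0009 -0.0007]
```

View pics/w4c.png

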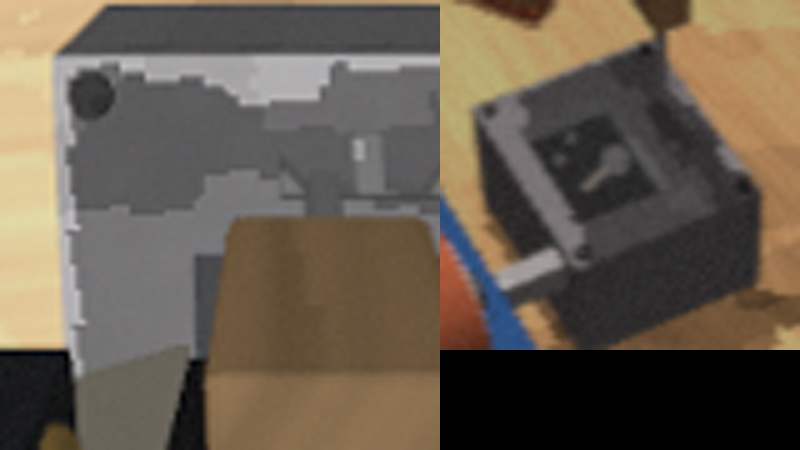

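The left crop shows the rod end at (322,182), left of the next tooth at (370,162) and inside the slot. The right crop shows the pointer tip at (587,187), hub at (615,160) and pips at (572,138) and (560,158), so the pointer has turned clockwise with more to go. Lowering into the gap and checking force.

```bash
python3 -m creep '[{"translation":[0.01,0,0],"twist":[0,0,0],"hand":0},{"translation":[0.02,0,0],"twist":[0,0,0],"hand":0},{"translation":[0.027,0,0],"twist":[0,0,0],"hand":0},{"translation":[0.027,0,0],"twist":[0,0,0],"hand":0}]' 
python3 -m creep '[{"translation":[0.004,0,0],"twist":[0,0,0],"hand":0},{"translation":[0.008,0,0],"twist":[0,0,0],"hand":0},{"translation":[0.008,0,0],"twist":[0,0,0],"hand":0}]' 
python3 -m creep '[{"translation":[0.006,0,0],"twist":[0,0,0],"hand":0},{"translation":[0.011,0,0],"twist":[0,0,0],"hand":0},{"translation":[0.011,0,0],"twist":[0,0,0],"hand":0}]' 
python3 -c "
from h import *
state();go([.4338,-.1257,.131],np.pi/2-.119)"
```

```text
time: 8.9
tool_pos: [0.4317, -0.1352, 0.1495]
tool_rot: [1.074, 1.567, 2.526]
contact_force: [-0.5, 0.2, -1.0]
opening: 0.0261
time: 9.2
tool_pos: [0.4314, -0.135, 0.141]
tool_rot: [1.103, 1.566, 2.554]
contact_force: [-1.1, -0.6, -1.0]
opening: 0.0263
time: 9.5
tool_pos: [0.4309, -0.1348, 0.1292]
tool_rot: [1.12, 1.564, 2.572]
contact_force: [0.5, 0.1, -1.3]
opening: 0.0264
t 9.5 pos [ 0.4309 -0.1348  0.1292] x [-0.0054  0.0034 -1.    ] z [0.1188 0.9929 0.0028] F [ 0.4525  0.0875 -1.2786] op 0.026353881602225196
translation [-0.0017 -0.0018  0.0094] twist [-0.      0.0028 -0.0057]
```

```bash
python3 -m creep '[{"translation":[-0.001,-0.0015,0.002],"twist":[0,0.003,-0.006],"hand":0},{"translation":[-0.001,-0.0015,0.005],"twist":[0,0.003,-0.006],"hand":0},{"translation":[-0.001,-0.0017,0.008],"twist":[0,0.003,-0.006],"hand":0},{"translation":[-0.001,-0.0018,0.011],"twist":[0,0.003,-0.006],"hand":0}]' 
python3 -c "
from h import *
state();go([.4354,-.1128,.131],np.pi/2-.119)"
```

```text
time: 9.9
tool_pos: [0.4339, -0.1243, 0.1303]
tool_rot: [-3.104, 1.57, -1.652]
contact_force: [-0.4, -4.2, -3.5]
opening: 0.0259
t 9.9 pos [ 0.4339 -0.1243  0.1303] x [-0.0001 -0.0012 -1.    ] z [ 0.1184  0.993  -0.0012] F [-0.4236 -4.2011 -3.4954] op 0.025944378952451896
translation [-0.0007 -0.0001  0.0116] twist [ 0.0003 -0.0012  0.    ]
```

```bash
python3 -m creep '[{"translation":[-0.0005,0,0.003],"twist":[0,0,0],"hand":0},{"translation":[-0.0005,0,0.006],"twist":[0,0,0],"hand":0},{"translation":[-0.0005,0,0.009],"twist":[0,0,0],"hand":0},{"translation":[-0.0005,0,0.0115],"twist":[0,0,0],"hand":0},{"translation":[-0.0005,0,0.0115],"twist":[0,0,0],"hand":0}]' 
python3 -m creep '[{"translation":[0,0,-0.002],"twist":[0,0,0],"hand":0},{"translation":[-0.015,0,-0.002],"twist":[0,0,0],"hand":0},{"translation":[-0.03,0,-0.002],"twist":[0,0,0],"hand":0},{"translation":[-0.047,0,-0.002],"twist":[0,0,0],"hand":0},{"translation":[-0.047,0,-0.002],"twist":[0,0,0],"hand":0}]' 
python3 -c "
from h import *
state();go([.4326,-.1361,.178],np.pi/2-.119)"
```

```text
time: 10.4
tool_pos: [0.4358, -0.1127, 0.1312]
tool_rot: [-2.414, 1.569, -0.961]
contact_force: [-1.4, -3.0, -1.1]
opening: 0.0262
time: 10.9
tool_pos: [0.4367, -0.1144, 0.18]
tool_rot: [-1.778, 1.565, -0.326]
contact_force: [-0.1, -0.8, -1.8]
opening: 0.0262
t 10.9 pos [ 0.4367 -0.1144  0.18  ] x [ 0.0052 -0.0018 -1.    ] z [ 0.1183  0.993  -0.0011] F [-0.0626 -0.791  -1.8281] op 0.026205065903672196
translation [ 0.002   0.0015 -0.022 ] twist [ 0.0004 -0.0011  0.0054]
```

```bash
python3 -m creep '[{"translation":[-0.03,-0.01,0.02],"twist":[0,-0.001,0.005],"hand":0},{"translation":[-0.04,-0.025,0.05],"twist":[0,-0.001,0.005],"hand":0},{"translation":[-0.04,-0.025,0.065],"twist":[0,-0.001,0.005],"hand":0},{"translation":[-0.04,-0.025,0.065],"twist":[0,-0.001,0.005],"hand":0},{"translation":[-0.04,-0.025,0.065],"twist":[0,-0.001,0.005],"hand":0}]' >/dev/null
python3 -c "
from h import *
state();im,p=snap('wrist','w5')
print(np.r_[p]);h=project([.4625,-.1295,.061],p).astype(int);h=np.clip(h,[60,50],[499,369]);print(h)
o=h-[60,50];print('origin',o)
cv2.imwrite('pics/w5c.png',cv2.resize(im[o[1]:o[1]+100,o[0]:o[0]+120],None,fx=6,fy=6,interpolation=cv2.INTER_CUBIC))"
```

```text
t 11.4 pos [ 0.4685 -0.0524  0.2191] x [-0.0013  0.0006 -1.    ] z [0.1173 0.9931 0.0004] F [-0.6574 -0.0658 -0.8702] op 0.026327690012143943
[ 0.4685 -0.0524  0.2191  1.274   1.5694  2.7272]
[208 194]
origin [148 144]
```

View pics/w5c.png

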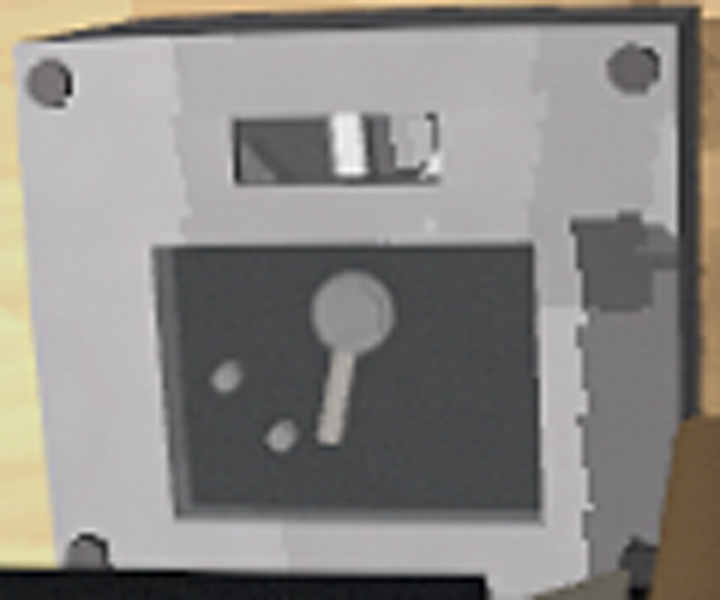

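Run:
```python
from h import *
p=(np.array([.4685,-.0524,.2191]),np.array([1.274,1.5694,2.7272]))
f=lambda u,v,z:at_z("wrist",(u/6+148-.4,v/6+144-.4),z,p)
yaw=-.119;X=np.array([np.cos(yaw),np.sin(yaw),0]);Y=np.array([-np.sin(yaw),np.cos(yaw),0])
slot=np.mean([f(u,v,.07) for u,v in((234,118),(436,114),(237,184),(438,183))],0);print("slot",slot)
hub=f(352,313,.061);print("hub",hub,"exp",slot+X*.03)
for h in(hub,slot+X*.03):
  for n,u,v in(("tip",329,440),("pip1",227,377),("pip2",283,436)):
    r=f(u,v,.061)-h;print(n,np.linalg.norm(r[:2])*1e3,np.degrees(np.arctan2(r@Y,r@X)))
  r=(f(227,377,.061)+f(283,436,.061))/2-h;print("mid",np.linalg.norm(r[:2])*1e3,np.degrees(np.arctan2(r@Y,r@X)))
print("pipdist",np.linalg.norm(f(227,377,.061)-f(283,436,.061)))
for u,v in((348,118),(352,178)):
  r=f(u,v,.052)-slot;print("tooth",r@X*1e3,r@Y*1e3,np.degrees(np.arctan2(r@Y,.03-r@X)))
```

```text
slot [ 0.4336 -0.1278  0.07  ]
hub [ 0.4636 -0.1318  0.061 ] exp [ 0.4634 -0.1313  0.07  ]
tip 23.96941969165317 -13.556490752925999
pip1 26.719662709138913 -64.21906333011086
pip2 26.698671336071417 -32.187711921175115
mid 25.672484190468563 -48.209850382614924
tip 24.296971619485472 -14.515643129082127
pip1 27.239705178102966 -64.23402006881248
pip2 27.137232977451387 -32.78280127405205
mid 26.17082740839933 -48.53881250465105
pipdist 0.014738150316915182
tooth -3.340122479144951 -1.8145026633629389 -3.1151919476780106
tooth 7.472758650240206 -1.4960887923727404 -3.799572237594169
```

Pointer at -14°, gauge mid at -48.3°, tooth at -3.5° (predicted -2.9°). About 34° remains. I plan to push the third tooth about 31°, look again, then finish.

```bash
python3 -c "
from h import *
go([.4327,-.1363,.18],np.pi/2-.119)"
```

```text
translation [ 0.0392  0.0256 -0.0871] twist [ 0.0005  0.0002 -0.0012]
```

```bash
python3 -m creep '[{"translation":[0,0.013,-0.045],"twist":[0,0,-0.001],"hand":0},{"translation":[0.01,0.0256,-0.087],"twist":[0,0,-0.001],"hand":0},{"translation":[0.039,0.0256,-0.087],"twist":[0,0,-0.001],"hand":0},{"translation":[0.039,0.0256,-0.087],"twist":[0,0,-0.001],"hand":0},{"translation":[0.039,0.0256,-0.087],"twist":[0,0,-0.001],"hand":0}]' 
python3 -m creep '[{"translation":[0,0,0],"twist":[0,0,0],"hand":0}]' >/dev/null
python3 -c "
from h import *
state();go([.4329,-.1363,.150],np.pi/2-.119)"
```

```text
time: 11.95
tool_pos: [0.4324, -0.1363, 0.1802]
tool_rot: [0.969, 1.569, 2.42]
contact_force: [0.3, 0.5, -0.4]
opening: 0.026
t 12.05 pos [ 0.433  -0.1363  0.1811] x [-0.0001  0.0007 -1.    ] z [0.1187 0.9929 0.0007] F [ 0.663   1.1458 -0.7492] op 0.026212599576978836
translation [ 0.0311  0.0001 -0.0001] twist [ 0.      0.0007 -0.0001]
```

```bash
python3 -m creep '[{"translation":[0.01,0,0],"twist":[0,0,0],"hand":0},{"translation":[0.02,0,0],"twist":[0,0,0],"hand":0},{"translation":[0.03,0,0],"twist":[0,0,0],"hand":0},{"translation":[0.03,0,0],"twist":[0,0,0],"hand":0}]' 
python3 -m creep '[{"translation":[0.004,-0.001,-0.0005],"twist":[0,0.002,-0.003],"hand":0},{"translation":[0.008,-0.001,-0.0005],"twist":[0,0.002,-0.003],"hand":0},{"translation":[0.008,-0.001,-0.0005],"twist":[0,0.002,-0.003],"hand":0}]' 
python3 -m creep '[{"translation":[0.006,0,0],"twist":[0,0,0],"hand":0},{"translation":[0.011,0,0],"twist":[0,0,0],"hand":0},{"translation":[0.011,0,0],"twist":[0,0,0],"hand":0}]' 
python3 -c "
from h import *
state();go([.4334+.0011+.0005,-.1274+.0094+.0015,.131],np.pi/2-.119)"
```

```text
time: 12.45
tool_pos: [0.4321, -0.1355, 0.1495]
tool_rot: [1.057, 1.567, 2.51]
contact_force: [0.4, 0.2, -0.5]
opening: 0.0262
time: 12.75
tool_pos: [0.4328, -0.136, 0.141]
tool_rot: [1.396, 1.57, 2.848]
contact_force: [0.4, -0.4, -1.4]
opening: 0.0263
time: 13.05
tool_pos: [0.4323, -0.1358, 0.1292]
tool_rot: [1.294, 1.568, 2.747]
contact_force: [0.8, 0.2, -0.9]
opening: 0.0264
t 13.05 pos [ 0.4323 -0.1358  0.1292] x [-0.0025  0.001  -1.    ] z [0.1182 0.993  0.0007] F [ 0.8311  0.1923 -0.9171] op 0.026371134294873786
translation [-0.0018 -0.0004  0.0195] twist [ 0.0005  0.0007 -0.0026]
```

```bash
python3 -m creep '[{"translation":[-0.001,-0.0005,0.003],"twist":[0,0.001,-0.003],"hand":0},{"translation":[-0.001,-0.0005,0.006],"twist":[0,0.001,-0.003],"hand":0},{"translation":[-0.001,-0.0005,0.009],"twist":[0,0.001,-0.003],"hand":0},{"translation":[-0.001,-0.0005,0.012],"twist":[0,0.001,-0.003],"hand":0},{"translation":[-0.001,-0.0005,0.014],"twist":[0,0.001,-0.003],"hand":0}]' 
python3 -c "
from h import *
state();go([.4334+.0011+.0005,-.1274+.0094+.0015,.131],np.pi/2-.119)"
```

```text
time: 13.55
tool_pos: [0.4345, -0.1222, 0.1303]
tool_rot: [-2.698, 1.569, -1.245]
contact_force: [-0.2, -4.6, -4.3]
opening: 0.0264
t 13.55 pos [ 0.4345 -0.1222  0.1303] x [ 0.0005 -0.0016 -1.    ] z [ 0.1177  0.993  -0.0015] F [-0.1864 -4.5744 -4.3093] op 0.02638287608951413
translation [-0.0007  0.0002  0.0057] twist [ 0.001  -0.0015  0.0007]
```

```bash
python3 -m creep '[{"translation":[-0.0005,0,0.002],"twist":[0,0,0],"hand":0},{"translation":[-0.0005,0,0.004],"twist":[0,0,0],"hand":0},{"translation":[-0.0005,0,0.0055],"twist":[0,0,0],"hand":0},{"translation":[-0.0005,0,0.0055],"twist":[0,0,0],"hand":0}]' 
python3 -m creep '[{"translation":[0,0,-0.002],"twist":[0,0,0],"hand":0},{"translation":[-0.015,0,-0.002],"twist":[0,0,0],"hand":0},{"translation":[-0.03,0,-0.002],"twist":[0,0,0],"hand":0},{"translation":[-0.047,0,-0.002],"twist":[0,0,0],"hand":0},{"translation":[-0.047,0,-0.002],"twist":[0,0,0],"hand":0}]' 
python3 -c "
from h import *
go([.4685,-.0524,.219],np.pi/2-.119)"
```

```text
time: 13.95
tool_pos: [0.4354, -0.1167, 0.131]
tool_rot: [-2.388, 1.569, -0.935]
contact_force: [0.5, -4.4, -1.1]
opening: 0.0267
time: 14.45
tool_pos: [0.4362, -0.1183, 0.1797]
tool_rot: [-1.793, 1.566, -0.34]
contact_force: [1.3, -1.2, -1.0]
opening: 0.0262
translation [-0.0392 -0.0245  0.0692] twist [ 0.001  -0.0012  0.0051]
```

```bash
python3 -m creep '[{"translation":[-0.03,-0.01,0.02],"twist":[0,-0.001,0.005],"hand":0},{"translation":[-0.039,-0.0245,0.05],"twist":[0,-0.001,0.005],"hand":0},{"translation":[-0.039,-0.0245,0.069],"twist":[0,-0.001,0.005],"hand":0},{"translation":[-0.039,-0.0245,0.069],"twist":[0,-0.001,0.005],"hand":0},{"translation":[-0.039,-0.0245,0.069],"twist":[0,-0.001,0.005],"hand":0}]' >/dev/null
python3 -m creep '[{"translation":[0,0,0],"twist":[0,0,0],"hand":0}]' >/dev/null
python3 -c "
from h import *
state();im,p=snap('wrist','w6')
print(np.r_[p]);o=np.array([165,160])
cv2.imwrite('pics/w6c.png',cv2.resize(im[160:235,165:245],None,fx=8,fy=8,interpolation=cv2.INTER_CUBIC))"
```

```text
t 15.05 pos [ 0.4675 -0.0527  0.2172] x [-0.0028  0.0009 -1.    ] z [0.1171 0.9931 0.0006] F [-0.2412  0.0946 -1.4727] op 0.026188820926878745
[ 0.4675 -0.0527  0.2172  1.3615  1.5679  2.8149]
```

View pics/w6c.png

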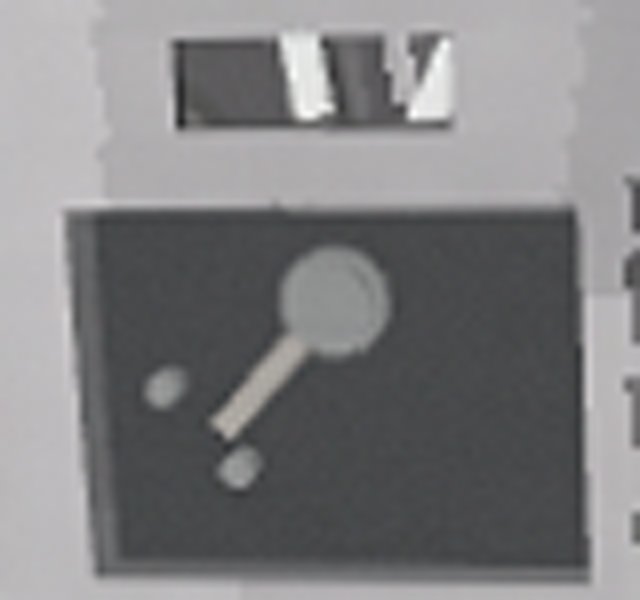

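Run:
```python
from h import *
p=(np.array([.4675,-.0527,.2172]),np.array([1.3615,1.5679,2.8149]))
f=lambda u,v,z:at_z("wrist",(u/8+165-.44,v/8+160-.44),z,p)
yaw=-.119;X=np.array([np.cos(yaw),np.sin(yaw),0]);Y=np.array([-np.sin(yaw),np.cos(yaw),0])
slot=np.mean([f(u,v,.07) for u,v in((177,40),(450,35),(180,127),(453,127))],0)
a=lambda r:(np.linalg.norm(r[:2])*1e3,np.degrees(np.arctan2(r@Y,r@X)))
for h in(f(335,302,.061),slot+X*.03):
  print("hub",h);
  for n,u,v in(("tip",223,428),("pip1",166,387),("pip2",239,468),("mid",202.5,427.5)):print(n,a(f(u,v,.061)-h))
print("line",a(f(223,428,.061)-f(300,341,.061)))
for u,v in((297,38),(318,118)):
  r=f(u,v,.052)-slot;print("tooth",r@X*1e3,r@Y*1e3,np.degrees(np.arctan2(r@Y,.03-r@X)))
```

```text
hub [ 0.4637 -0.1316  0.061 ]
tip (np.float64(23.925255292450345), np.float64(-43.93765868269852))
pip1 (np.float64(26.880803207130466), np.float64(-64.5483163070019))
pip2 (np.float64(27.153057810355957), np.float64(-32.8811601979966))
mid (np.float64(25.97981428433566), np.float64(-48.63643393647772))
hub [ 0.4634 -0.131   0.07  ]
tip (np.float64(24.627898756404473), np.float64(-44.34775951971955))
pip1 (np.float64(27.600056748207656), np.float64(-64.37782661955737))
pip2 (np.float64(27.809936074422012), np.float64(-33.51497847566203))
mid (np.float64(26.694169095876443), np.float64(-48.89008522422219))
line (np.float64(16.60520583277053), np.float64(-43.894124657404106))
tooth -3.6201125271556425 -6.433052322490417 -10.832346040568392
tooth 7.195537604402037 -3.9635525390029485 -9.859854112112387
```

Pointer now at -44° between the pips, tip (223,428) in the crop. Gauge mid is at -48.7°, so about 4.7° more is needed, roughly 2.9 mm further at the tooth. Entering the gap at slot y ≈ +4 mm.

```bash
python3 -c "
from h import *
go([.4344,-.1219,.18],np.pi/2-.119)"
```

```text
translation [ 0.0372  0.0245 -0.0726] twist [ 0.0013  0.0007 -0.0032]
```

```bash
python3 -m creep '[{"translation":[0,0.013,-0.04],"twist":[0.001,0,-0.003],"hand":0},{"translation":[0.01,0.0245,-0.0726],"twist":[0.001,0,-0.003],"hand":0},{"translation":[0.037,0.0245,-0.0726],"twist":[0.001,0,-0.003],"hand":0},{"translation":[0.037,0.0245,-0.0726],"twist":[0.001,0,-0.003],"hand":0},{"translation":[0.037,0.0245,-0.0726],"twist":[0.001,0,-0.003],"hand":0}]' 
python3 -m creep '[{"translation":[0,0,0],"twist":[0,0,0],"hand":0}]' >/dev/null
python3 -c "
from h import *
state();go([.4346,-.1220,.150],np.pi/2-.119)"
```

```text
time: 15.6
tool_pos: [0.4341, -0.1222, 0.1803]
tool_rot: [0.812, 1.569, 2.264]
contact_force: [-0.4, 0.1, -1.3]
opening: 0.0264
t 15.7 pos [ 0.4348 -0.1222  0.1812] x [ 0.0003  0.0009 -1.    ] z [0.119  0.9929 0.0009] F [-0.0801 -0.7    -1.3315] op 0.026049094341703168
translation [0.0312 0.0002 0.0002] twist [-0.0003  0.0009  0.0001]
```

```bash
python3 -m creep '[{"translation":[0.01,0,0],"twist":[0,0,0],"hand":0},{"translation":[0.02,0,0],"twist":[0,0,0],"hand":0},{"translation":[0.03,0,0],"twist":[0,0,0],"hand":0},{"translation":[0.03,0,0],"twist":[0,0,0],"hand":0}]' 
python3 -m creep '[{"translation":[0.004,-0.001,-0.0005],"twist":[0,0.002,-0.003],"hand":0},{"translation":[0.008,-0.001,-0.0005],"twist":[0,0.002,-0.003],"hand":0},{"translation":[0.008,-0.001,-0.0005],"twist":[0,0.002,-0.003],"hand":0}]' 
python3 -m creep '[{"translation":[0.006,0,0],"twist":[0,0,0],"hand":0},{"translation":[0.011,0,0],"twist":[0,0,0],"hand":0},{"translation":[0.011,0,0],"twist":[0,0,0],"hand":0}]' 
python3 -c "
from h import *
state();go([.4357,-.1138,.131],np.pi/2-.119)"
```

```text
time: 16.1
tool_pos: [0.4338, -0.1216, 0.1495]
tool_rot: [1.003, 1.567, 2.455]
contact_force: [-0.3, 1.0, -1.1]
opening: 0.0262
time: 16.4
tool_pos: [0.4345, -0.122, 0.141]
tool_rot: [1.227, 1.57, 2.679]
contact_force: [-0.6, -0.2, -1.4]
opening: 0.0267
time: 16.7
tool_pos: [0.434, -0.1218, 0.1293]
tool_rot: [1.26, 1.568, 2.712]
contact_force: [-0.5, -0.0, -0.6]
opening: 0.0263
t 16.7 pos [ 0.434  -0.1218  0.1293] x [-0.0023  0.0011 -1.    ] z [0.1187 0.9929 0.0008] F [-0.4854 -0.0121 -0.5668] op 0.026315246985637062
translation [-0.0017 -0.0008  0.0082] twist [ 0.      0.0008 -0.0024]
```

```bash
python3 -m creep '[{"translation":[-0.0015,-0.0007,0.002],"twist":[0,0.001,-0.003],"hand":0},{"translation":[-0.0015,-0.0007,0.004],"twist":[0,0.001,-0.003],"hand":0},{"translation":[-0.0015,-0.0007,0.006],"twist":[0,0.001,-0.003],"hand":0},{"translation":[-0.0015,-0.0007,0.008],"twist":[0,0.001,-0.003],"hand":0},{"translation":[-0.0015,-0.0007,0.008],"twist":[0,0.001,-0.003],"hand":0}]' 
python3 -c "
from h import *
state();go([.4357,-.1138,.131],np.pi/2-.119)"
```

```text
time: 17.2
tool_pos: [0.4359, -0.1144, 0.131]
tool_rot: [-2.371, 1.569, -0.919]
contact_force: [0.2, -3.6, -0.4]
opening: 0.0261
t 17.2 pos [ 0.4359 -0.1144  0.131 ] x [ 0.0012 -0.0015 -1.    ] z [ 0.1182  0.993  -0.0014] F [ 0.2055 -3.5812 -0.4203] op 0.026061146501862576
translation [0.     0.0002 0.0005] twist [ 0.0005 -0.0014  0.0014]
```

```bash
python3 -m creep '[{"translation":[0,0,0.0006],"twist":[0,0,0],"hand":0},{"translation":[0,0,0.0006],"twist":[0,0,0],"hand":0}]' 
python3 -m creep '[{"translation":[0,0,-0.002],"twist":[0,0,0],"hand":0},{"translation":[-0.015,0,-0.002],"twist":[0,0,0],"hand":0},{"translation":[-0.03,0,-0.002],"twist":[0,0,0],"hand":0},{"translation":[-0.047,0,-0.002],"twist":[0,0,0],"hand":0},{"translation":[-0.047,0,-0.002],"twist":[0,0,0],"hand":0}]' 
python3 -c "
from h import *
go([.4685,-.0524,.219],np.pi/2-.119)"
```

```text
time: 17.4
tool_pos: [0.436, -0.1139, 0.1311]
tool_rot: [-2.441, 1.568, -0.989]
contact_force: [-1.1, -4.6, -2.1]
opening: 0.0266
time: 17.9
tool_pos: [0.4367, -0.1156, 0.1797]
tool_rot: [-1.844, 1.566, -0.392]
contact_force: [-0.6, -0.0, -2.0]
opening: 0.0266
translation [-0.0392 -0.0243  0.0665] twist [ 0.0004 -0.0014  0.005 ]
```

```bash
python3 -m creep '[{"translation":[-0.03,-0.01,0.02],"twist":[0,-0.001,0.005],"hand":0},{"translation":[-0.039,-0.0243,0.05],"twist":[0,-0.001,0.005],"hand":0},{"translation":[-0.039,-0.0243,0.0665],"twist":[0,-0.001,0.005],"hand":0},{"translation":[-0.039,-0.0243,0.0665],"twist":[0,-0.001,0.005],"hand":0},{"translation":[-0.039,-0.0243,0.0665],"twist":[0,-0.001,0.005],"hand":0}]' >/dev/null
python3 -m creep '[{"translation":[0,0,0],"twist":[0,0,0],"hand":0}]' >/dev/null
python3 -c "
from h import *
state();im,p=snap('wrist','w7')
print(np.r_[p])
cv2.imwrite('pics/w7c.png',cv2.resize(im[160:235,165:245],None,fx=8,fy=8,interpolation=cv2.INTER_CUBIC))
go([.465,.1416,.24],np.arctan2(.989,.1474))"
```

```text
t 18.5 pos [ 0.4675 -0.0525  0.2172] x [-0.0029  0.0007 -1.    ] z [0.1178 0.993  0.0003] F [-0.1467 -1.1177 -1.1851] op 0.02629575636720324
[ 0.4675 -0.0525  0.2172  1.4621  1.5678  2.9149]
translation [-0.0228  0.0254  0.1925] twist [ 0.0295  0.0004 -0.0033]
```

View pics/w7c.png

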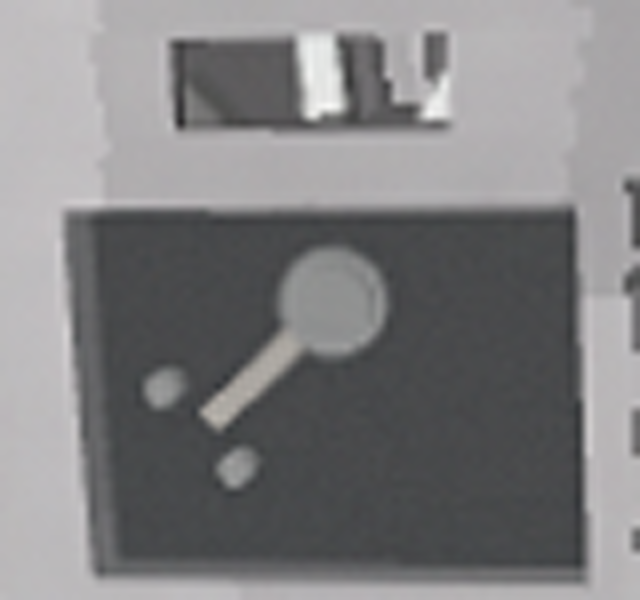

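The pointer tip (211,418) lies on the line from hub (333,302) to the mid of the pips (201,427.5): slopes 0.951 and 0.951. The gauge is set. Returning the bar to its hole.

```bash
python3 -m creep '[{"translation":[-0.024,0.004,0.03],"twist":[0.03,0,-0.003],"hand":0},{"translation":[-0.024,0.01,0.075],"twist":[0.03,0,-0.003],"hand":0},{"translation":[-0.024,0.016,0.12],"twist":[0.03,0,-0.003],"hand":0},{"translation":[-0.024,0.022,0.165],"twist":[0.03,0,-0.003],"hand":0},{"translation":[-0.024,0.0254,0.1925],"twist":[0.03,0,-0.003],"hand":0}]' >/dev/null
python3 -m creep '[{"translation":[0,0,0],"twist":[0,0,0],"hand":0},{"translation":[0,0,0],"twist":[0,0,0],"hand":0}]' >/dev/null
python3 -c "
from h import *
state();go([.4655,.1416,.18],np.arctan2(.989,.1474))"
```

```text
t 19.25 pos [0.4644 0.1434 0.2406] x [-0.0014  0.0007 -1.    ] z [0.1466 0.9892 0.0005] F [-0.6863  0.1159 -0.986 ] op 0.026363112797254597
translation [ 0.0606 -0.0015 -0.0016] twist [ 0.0009  0.0005 -0.0015]
```

```bash
python3 -m creep '[{"translation":[0.03,-0.001,-0.002],"twist":[0.001,0,-0.0015],"hand":0},{"translation":[0.06,-0.001,-0.002],"twist":[0.001,0,-0.0015],"hand":0},{"translation":[0.06,-0.001,-0.002],"twist":[0.001,0,-0.0015],"hand":0},{"translation":[0.06,-0.001,-0.002],"twist":[0.001,0,-0.0015],"hand":0}]' 
python3 -c "
from h import *
state();go([.4652,.1413,.150],np.arctan2(.989,.1474))"
```

```text
time: 19.65
tool_pos: [0.4653, 0.1401, 0.181]
tool_rot: [1.422, 1.57, 2.843]
contact_force: [0.2, -0.5, -1.1]
opening: 0.0261
t 19.65 pos [0.4653 0.1401 0.181 ] x [-0.0006  0.0002 -1.    ] z [0.1493 0.9888 0.0001] F [ 0.1593 -0.4647 -1.1472] op 0.026137049371192655
translation [0.031  0.0002 0.0012] twist [-0.0019  0.0001 -0.0006]
```

```bash
python3 -m creep '[{"translation":[0.007,0,0.001],"twist":[0,0,0],"hand":0},{"translation":[0.014,0,0.001],"twist":[0,0,0],"hand":0},{"translation":[0.021,0,0.001],"twist":[0,0,0],"hand":0},{"translation":[0.031,0,0.001],"twist":[0,0,0],"hand":0},{"translation":[0.031,0,0.001],"twist":[0,0,0],"hand":0}]' 
python3 -c "
from h import *
state();go([.4652,.1413,.106],np.arctan2(.989,.1474))"
```

```text
time: 20.15
tool_pos: [0.4644, 0.141, 0.1486]
tool_rot: [1.791, 1.568, -3.072]
contact_force: [0.2, -0.3, -0.5]
opening: 0.0263
t 20.15 pos [0.4644 0.141  0.1486] x [-0.0033 -0.0002 -1.    ] z [ 0.1492  0.9888 -0.0007] F [ 0.2435 -0.3128 -0.4814] op 0.026277829040571982
translation [ 0.0426 -0.0008  0.0004] twist [-0.0018 -0.0007 -0.0032]
```

```bash
python3 -m creep '[{"translation":[0.01,-0.0008,0],"twist":[-0.002,0,-0.003],"hand":0},{"translation":[0.02,-0.0008,0],"twist":[-0.002,0,-0.003],"hand":0},{"translation":[0.03,-0.0008,0],"twist":[-0.002,0,-0.003],"hand":0},{"translation":[0.041,-0.0008,0],"twist":[-0.002,0,-0.003],"hand":0},{"translation":[0.041,-0.0008,0],"twist":[-0.002,0,-0.003],"hand":0}]' 
python3 -c "
from h import *
state();go([.4652,.1413,.102],np.arctan2(.989,.1474))"
```

```text
time: 20.65
tool_pos: [0.464, 0.1407, 0.1058]
tool_rot: [2.011, 1.567, -2.85]
contact_force: [-0.5, 0.2, -1.4]
opening: 0.0263
t 20.65 pos [0.464  0.1407 0.1058] x [-0.0037 -0.0011 -1.    ] z [ 0.1473  0.9891 -0.0016] F [-0.4561  0.2104 -1.436 ] op 0.026314874251216244
translation [ 0.0038 -0.0012  0.0008] twist [ 0.0001 -0.0016 -0.0035]
```

```bash
python3 -m creep '[{"translation":[0.002,-0.001,0],"twist":[0,-0.0015,-0.0035],"hand":0},{"translation":[0.0035,-0.001,0],"twist":[0,-0.0015,-0.0035],"hand":0},{"translation":[0.0035,-0.001,0],"twist":[0,-0.0015,-0.0035],"hand":0}]' 
python3 -c "
from h import *
state()"
```

```text
time: 20.95
tool_pos: [0.4651, 0.1406, 0.1024]
tool_rot: [-1.596, 1.57, -0.173]
contact_force: [-0.4, -1.3, -0.9]
opening: 0.0263
t 20.95 pos [0.4651 0.1406 0.1024] x [ 0.0005 -0.0001 -1.    ] z [ 0.1474  0.9891 -0.    ] F [-0.391  -1.2882 -0.8982] op 0.026339489673058342
```

```bash
python3 -m creep '[{"translation":[0.0005,0,0],"twist":[0,0,0],"hand":0},{"translation":[0.0005,0,0],"twist":[0,0,0],"hand":0}]' 
python3 -m creep '[{"translation":[0,0,0],"twist":[0,0,0],"hand":35},{"translation":[0,0,0],"twist":[0,0,0],"hand":45},{"translation":[0,0,0],"twist":[0,0,0],"hand":50},{"translation":[0,0,0],"twist":[0,0,0],"hand":50},{"translation":[0,0,0],"twist":[0,0,0],"hand":50}]' 
python3 -m creep '[{"translation":[-0.02,0,0],"twist":[0,0,0],"hand":50},{"translation":[-0.05,0,0],"twist":[0,0,0],"hand":50},{"translation":[-0.09,0,0],"twist":[0,0,0],"hand":50},{"translation":[-0.13,0,0],"twist":[0,0,0],"hand":50},{"translation":[-0.16,0,0],"twist":[0,0,0],"hand":50}]'
```

```text
time: 21.15
tool_pos: [0.4653, 0.1406, 0.1022]
tool_rot: [-1.406, 1.57, 0.017]
contact_force: [0.7, 0.8, -0.3]
opening: 0.0263
time: 21.65
tool_pos: [0.4653, 0.1406, 0.1022]
tool_rot: [-1.416, 1.57, 0.007]
contact_force: [0.6, -0.4, -0.3]
opening: 0.0458
time: 22.15
tool_pos: [0.4655, 0.1407, 0.2648]
tool_rot: [-1.326, 1.567, 0.097]
contact_force: [1.1, -0.0, -0.4]
opening: 0.046
```

```bash
python3 -m creep '[{"translation":[0,0.04,0],"twist":[0,0,0],"hand":50},{"translation":[0,0.08,0],"twist":[0,0,0],"hand":50},{"translation":[0,0.08,0],"twist":[0,0,0],"hand":50},{"translation":[0,0.08,0],"twist":[0,0,0],"hand":50}]' 
python3 -c "
from h import *
a,_=snap('scene','s9');b,_=snap('top','t9')
k=cv2.INTER_CUBIC
can=np.zeros((600,800,3),np.uint8)
can[:390,:480]=cv2.resize(a[200:330,280:440],None,fx=3,fy=3,interpolation=k)
can[:320,480:800]=cv2.resize(a[135:215,215:295],None,fx=4,fy=4,interpolation=k)
can[390:600,:]=cv2.resize(b[190:274,155:375],(800,305),interpolation=k)[:210]
cv2.imwrite('pics/f.png',can)
o=cv2.imread('pics/scene.png');d=cv2.absdiff(o,a).max(2);print((d[230:330,280:420]>40).sum())"
```

```text
time: 22.55
tool_pos: [0.3863, 0.1526, 0.2651]
tool_rot: [-1.318, 1.566, 0.106]
contact_force: [0.3, -0.5, 0.4]
opening: 0.046
3021
```

View pics/f.png

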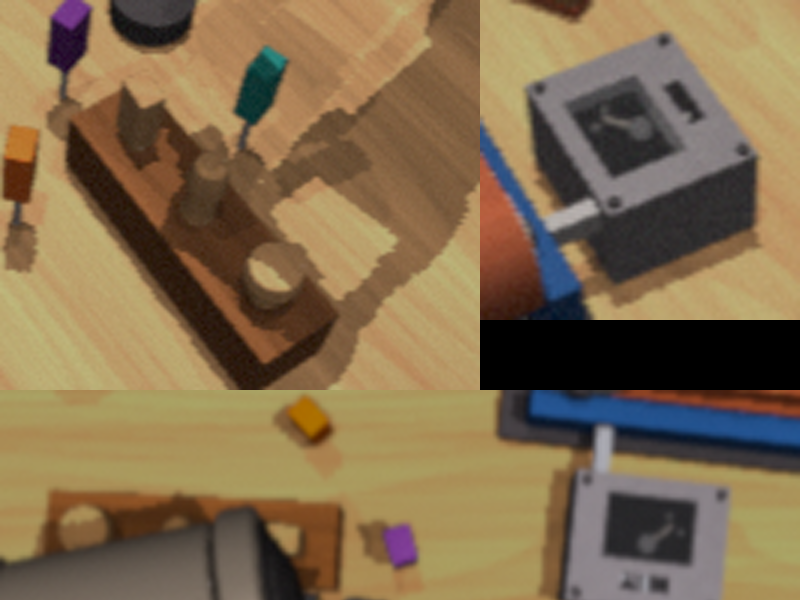

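The bar stands upright in its own hole at (140,125). The rasp (205,190), the awl (272,275) and the look-alikes are where they were, and the pointer lies between the pips. Handing in.

```bash
python3 -c "
from h import *
state();print(robot.hand_in())"
```

```text
t 22.65 pos [0.3872 0.1524 0.2647] x [ 0.0045  0.0004 -1.    ] z [0.1474 0.9891 0.001 ] F [-0.9669  0.471  -0.1628] op 0.045881021608865785
the job is handed in; nothing more can be done
None
```

The belt gauge is set and the adjusting bar is back in its own hole in the rack. I handed the job in at 22.65 s of the 67 s allowed. I took the plain block-handled bar, turned the star wheel clockwise with three tooth strokes and one short final push, then hung the bar back and moved the gripper clear.

- **Pointer:** the last wrist picture showed the tip on the line from the hub to the midpoint of the pips, within about 1°. The pips measured about 2 mm too far from the axis (27 mm against 25 mm), probably because of their height. That does not change the angle to the midpoint.
- **Force:** readings between moves stayed around 5–6 N.
- **Bar and surroundings:** the final scene view showed the bar upright in its hole. The rasp, the awl and the three coloured look-alikes were where they had been. A pixel comparison with the starting picture settled nothing, because the arm's shadows had changed. I did not re-measure the bar's position after releasing it.
- **Not checked:** the arm hid part of the rack in the final top view. I did not look again at the sanding block, offcut and jar, but the arm never went near them.

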